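Stow the tongue plate in the changeover rack

TASK

Changeover at the fixture cell: take the tooling plate with the narrow tongue on top out of its holding block and stand it on edge, tongue up, in the one free slot of the three-slot rack, about centred along the slot. Lower it right to the bottom of the slot before letting go, and leave the two plates already in the rack standing in their slots.

Things in the scene. Friction and masses are not known exactly. Their poses are not given: they have to be found in the camera images.
- tongue_plate_mid (a point): Centre (half-way up) of the aluminium plate to stow: 12 mm thick (x), 140 tall (z), 0.3 kg. Foot 100 wide (y), 65 tall; above it a centred tongue 40 wide, 75 tall. Starts upright in a black holding block (28 high, slot floor 8 above table). Grip the tongue's upper 40 mm across its thickness, so fingers clear the rack. Two like blocks hold bystanders, tops up to 148 above table: a plain and a forked plate.
- free_slot (a point): Middle of the floor of the rack's free slot, 12 mm above the table; x across the slot, y along it, z up; either way round will do. The rack has three like slots 62 apart, 120 long, open-ended; which one is free varies. Each is 16 wide up to 40 above its floor, then flares to 40 wide at 62 above it. The plate's foot rests on the floor, its centre then 70 above this point.
- rack_plate_a_mid (a point): Centre of a bystander plate that stands in one of the rack's slots: plain rectangle, 12 mm thick (x), 90 mm wide (y), 80 mm tall, the point 40 mm above its lower edge; its top is 92 mm above the table.
- rack_plate_b_mid (a point): Centre of the other bystander plate in the rack: as the first (12 x 90 x 80 mm, point 40 mm above its lower edge), with one upper corner cut away.
Things that resemble listed ones, but are neither listed nor needed, are in the scene too. What is shaped like the part that bears tongue_plate_mid but blue or orange is not meant.

How it is judged (in metres and radians):
On the way:
1. the tongue plate stands in the free slot, within 15 mm of the bottom, while still held (x of tongue_plate_mid in the frame of free_slot between -0.02 and 0.02 m and y of tongue_plate_mid in the frame of free_slot between -0.025 and 0.025 m and z of tongue_plate_mid in the frame of free_slot below 0.085 m and contact force between the fingers and tongue_plate above 0.5 N), for 0.05 s.
At the end, for the whole second after the job is handed in: The tongue plate stands at rest in the free slot, tongue up and within 12 degrees of upright, its lower edge at the bottom of the slot (centre within 8 mm of its seated height), centred within 25 mm along the slot and 20 mm across it, in line with the slot within 17 degrees (x of tongue_plate_mid in the frame of free_slot between -0.02 and 0.02 m and y of tongue_plate_mid in the frame of free_slot between -0.025 and 0.025 m and z of tongue_plate_mid in the frame of free_slot between 0.06 and 0.078 m and angle between tongue_plate_mid's own z axis and vertical below 0.21 rad and angle between the x axis of tongue_plate_mid and the x axis of free_slot, either way round below 0.3 rad and linear speed of tongue_plate below 0.02 m/s); the robot touches nothing.
It fails at once if rack plate A is shifted by more than 30 mm or tipped by more than 20 degrees (distance of rack_plate_a_mid from where it was at the start of the episode above 0.03 m or angle between rack_plate_a_mid's own z axis and vertical above 0.35 rad).
It fails at once if rack plate B is shifted by more than 30 mm or tipped by more than 20 degrees (distance of rack_plate_b_mid from where it was at the start of the episode above 0.03 m or angle between rack_plate_b_mid's own z axis and vertical above 0.35 rad).
It also fails if it takes over 38 s, if anything falls off the work surface, if the arm or the gripper's body presses on something with over 40 N, if the wrist force passes 120 N, or if a joint passes its speed limit or range.

ROBOT

A 6-joint arm with a two-finger parallel gripper is mounted at the origin on the work surface. World frame = base frame: x ahead of the robot, y to its left, z up, the work surface at z = 0. Lengths are in m, angles in degrees, forces in N, time in s.
With the tool pointing down it reaches from about 0.4 to 0.825 m from the base axis. Payload 7 kg.
Tool frame: the origin (TCP) lies on the centre line of the jaws, within the pads' length; the fingertips stand 11 mm ahead of it and the grasp point (between the pads) lies 8 mm behind it; z points along the fingers, y is the direction in which the jaws open and shut (so a half turn about z gives the same grasp; the last joint's range is limited). The gripper opens to 88 mm and grips with 3 to 60 N. Pads are 19 mm wide; open, the fingers measure 130 mm over their backs; the gripper's body (78 mm by 193 mm) begins 47 mm behind the grasp point.
Start: joints at [-56.201, 20.546, 0.682, 0, -70.136, -16.507], TCP at [0.201, -0.644, 0.238] pointing down, gripper open.
Joint ranges: [-176.03, 176.03], [-82.01, 121.73], [-58.28, 71.71], [-173.87, 95.51], [-174.79, -0.11], [-173.66, 173.66]. Speed limits (degrees/s): [136.94, 136.94, 172.46, 180, 180, 180].

INTERFACE

Orientations are given as [roll, pitch, yaw] about the fixed x, y, z axes, in that order (R = Rz(yaw) Ry(pitch) Rx(roll)).
In Python, from plant import ctrl, cams, order gives the robot as it stands.
- The arm moves only by the tool jog_arm, never from a script. Its argument "motion" is a list of rows, each an object with "offset": the shift along the tool's x, y, z in mm, a list of three; "roll": the turn about the tool's z in rad; "hand": the finger opening in mm, from 0 to 87.6. A call has 1 to 20 rows; each row is the pose to reach, as a shift and turn from the pose commanded when the call began, along the tool's axes at that moment; what a row does not reach only later rows make up. A row lasts 1/12 s, in which the tool goes at most 41.7 mm and 7.16 degrees, less where a joint would pass 70% of its speed; a pose out of reach is approached as far as the arm can. A call with a gripper value outside its range is refused whole. The fingers move at their own pace and stop on an object; the grip force is fixed at half the most. Time passes only in rows, so rows that repeat a pose let the fingers close. It gives the time, the measured TCP pose, the force and the opening at its end, in the units of the state.
- ctrl.get_obs(): the state, without advancing time (a new reading comes with each control period).
- cams.snapshot(name): name is "scene" or "side" or "wrist"; returns a dict with "img" (480x640x3 uint8, red, green, blue), "K" (3x3 intrinsics, pixels), "cam_to_world" (4x4, takes a point from camera to world coordinates); the wrist camera has in their place "T_tool_cam" (4x4, takes a point from camera to tool coordinates, whose origin is the TCP and whose axes are the flange's). Camera axes: x right, y down, z forward; pixel columns grow to the right and rows downward; lengths in m; the calibration is good to about 2 mm. A picture is of the moment at which its call begins: read the wrist's pose just before it. There is no depth.
- order.close_job(): hands the job in, once; it reports no verdict.
The state is a dict: "clock": time; "joint_pos": joint angles; "qvel": joint speeds; "tau": joint torques, N m; "tool_pos": TCP position; "orientation": TCP orientation; "force": force on the tool from outside, world axes, zero at the start; "moment": the same for the moment, N m; "opening": finger opening in m.
Only numpy, scipy, OpenCV 4.12 (cv2) and the standard library are available. Lean on these libraries where they do the work, as an engineer would, in place of code of your own. Each camera call takes 0.05 s, during which the arm holds its last target. There are 200 camera calls.

## Working session

There is one attempt and no reset: what is moved stays moved. The work goes in short steps, Python scripts to look and compute and a tool call to move; the robot and the scene stay as the last step left them, time stands still between calls to the robot, and variables do not carry over. Pictures are saved under pics/ and viewed, about 8 in all and at most 12, crops included, and the job is handed in when it is done.

Besides the shell and the picture viewer there is one more tool, called as name(argument=value, ...) on one line, values as JSON. jog_arm: Moves the arm, as the interface text tells. Its arguments: {"type":"object","properties":{"motion":{"type":"array"}},"required":["motion"]}

```bash
mkdir -p pics
cat > h.py <<'E'
import numpy as np, cv2
from plant import ctrl, cams, order
from scipy.spatial.transform import Rotation as R
def tool():
    o=ctrl.get_obs(); T=np.eye(4); T[:3,:3]=R.from_euler('xyz',o['orientation'],degrees=True).as_matrix(); T[:3,3]=o['tool_pos']; return T
def snap(n,f=None):
    T=tool(); s=cams.snapshot(n)
    C=s['cam_to_world'] if n!='wrist' else T@s['T_tool_cam']
    if f: cv2.imwrite(f'pics/{f}.png',s['img'][:,:,::-1]); np.savez(f'pics/{f}.npz',img=s['img'],K=s['K'],C=C)
    return s['img'],s['K'],np.array(C)
def load(f):
    d=np.load(f'pics/{f}.npz'); return d['img'],d['K'],d['C']
def ray(K,C,p):
    return C[:3,3], C[:3,:3]@np.linalg.inv(K)@np.array([p[0],p[1],1.])
def onz(K,C,p,z):
    o,d=ray(K,C,p); return o+d*(z-o[2])/d[2]
def proj(K,C,P):
    q=np.linalg.inv(C)@np.append(P,1); q=K@q[:3]; return q[:2]/q[2]
E
python3 - <<'E'
from h import *
print(ctrl.get_obs())
for n in('scene','side'):
    i,K,C=snap(n,n+'0'); print(K,C)
E
```

```text
{'clock': 0.0, 'joint_pos': array([-5.62031493e+01,  2.05914294e+01,  6.33369077e-01, -2.23947299e-02,
       -7.01348865e+01, -1.65053558e+01]), 'qvel': array([ 0.04364542,  0.08668381,  0.00686488, -0.05939717,  0.01647119,
        0.01306925]), 'tau': array([-1.25665880e-03, -5.82719100e+01,  2.93058980e+01,  6.99707687e+00,
        7.01944882e-03, -2.02169063e-04]), 'tool_pos': array([ 0.20046149, -0.64404784,  0.2366125 ]), 'orientation': array([ 1.79904902e+02, -6.22466689e-03, -1.62716127e+02]), 'force': array([-0.18365025, -0.03154679, -0.44716642]), 'moment': array([-0.02988973, -0.05133702, -0.00871284]), 'opening': 0.08730144336525537}
[[448.86299939   0.         321.12598612]
 [  0.         448.86299939 236.80674078]
 [  0.           0.           1.        ]] [[-0.49087755  0.54376617 -0.68070374  1.10730216]
 [ 0.87121019  0.31144388 -0.3794674   0.39633868]
 [ 0.00565948 -0.77930807 -0.62661544  0.64990859]
 [ 0.          0.          0.          1.        ]]
[[444.27805336   0.         310.75248639]
 [  0.         444.27805336 241.28424267]
 [  0.           0.           1.        ]] [[-0.883302   -0.2562152   0.39259565  0.12010231]
 [-0.46862603  0.5056658  -0.72435609  0.70678696]
 [-0.01293115 -0.82380572 -0.56672473  0.60139063]
 [ 0.          0.          0.          1.        ]]
```

View pics/scene0.png

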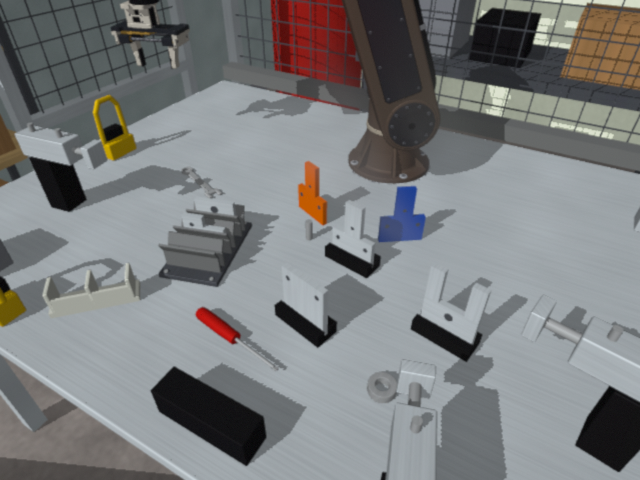

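View pics/side0.png

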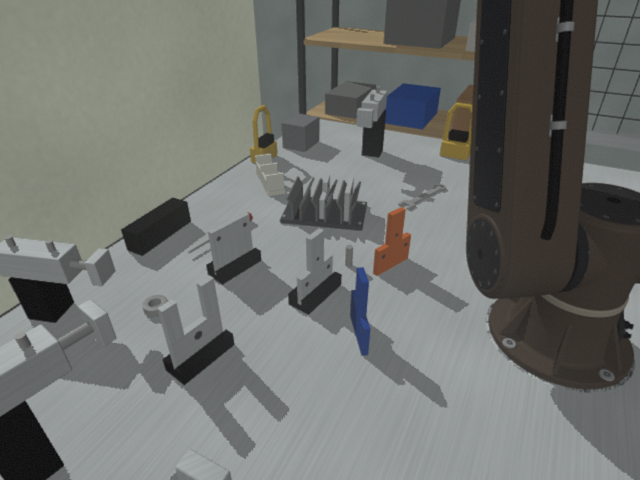

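The scene view shows three narrow-tongue candidates: aluminium in a black block at (353,240), orange at (313,195) and blue at (404,215). The aluminium one fits the description. The rack is at (205,240). The plain plate (302,300) and the forked plate (450,310) are bystanders. In the side view the target is at (316,270) and the rack at (325,203). I'll confirm this in one enlarged crop.

Run:
```python
from h import *
a=cv2.imread('pics/scene0.png');b=cv2.imread('pics/side0.png')
r=lambda i,x,y,w,h:cv2.resize(i[y:y+h,x:x+w],(400,300),interpolation=cv2.INTER_CUBIC)
m=np.vstack([np.hstack([r(a,150,185,112,84+14)[:300],r(a,310,190,100,90)]),np.hstack([r(b,270,160,112,84),r(b,270,225,112,90)])])
cv2.imwrite('pics/crop1.png',m)
```

```text
(no output)
```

View pics/crop1.png

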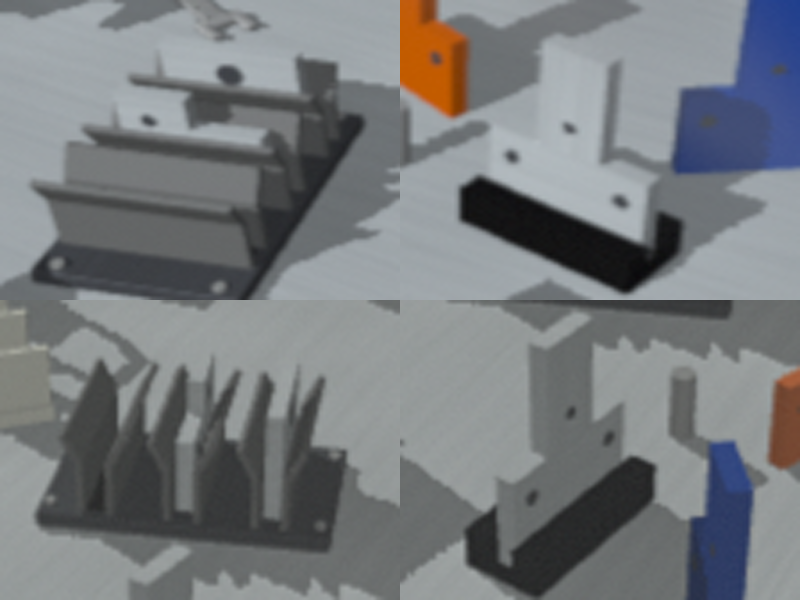

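The enlarged crop confirms the target: an aluminium tongue plate in a black block. The free slot is the one nearest the scene camera, which is leftmost in the side view. The middle slot holds the cut-corner plate and the rear slot holds the plain plate. Now a coarse localisation.

Run:
```python
from h import *
np.set_printoptions(precision=4,suppress=True)
_,K,C=load('scene0');_,K2,C2=load('side0')
for n,p,z in [('ttopL',(345.75,202.6),.148),('ttopR',(361.5,209.5),.148),('ttopRb',(365,208),.148),('blkL',(325,256),0),('blkF',(366.75,277.6),0),('blkR',(380,263.5),0),
 ('rk1',(159.2,274.8),.01),('rk2',(219.4,281.4),.01),('rk3',(251.4,224.2),.01)]: print(n,onz(K,C,p,z))
for n,p,z in [('s_topL',(270+130/3.571,225+45/3.333),.148),('s_topR',(270+190/3.571,225+20/3.333),.148),('rk2?',(280.6,221.6),.01),('rk3?',(362.4,229.4),.01),('rk4',(367.2,202),.01)]: print(n,onz(K2,C2,p,z))
s=cams.snapshot('wrist'); print(s['T_tool_cam'],s['K'])
```

```text
ttopL [0.4441 0.0817 0.148 ]
ttopR [0.4499 0.1188 0.148 ]
ttopRb [0.442  0.1225 0.148 ]
blkL [0.4556 0.0431 0.    ]
blkF [0.472  0.1514 0.    ]
blkR [0.4182 0.1578 0.    ]
rk1 [ 0.6857 -0.2185  0.01  ]
rk2 [ 0.6397 -0.099   0.01  ]
rk3 [ 0.4525 -0.1569  0.01  ]
s_topL [0.4454 0.123  0.148 ]
s_topR [0.4293 0.087  0.148 ]
rk2? [ 0.6384 -0.092   0.01  ]
rk3? [ 0.4414 -0.1511  0.01  ]
rk4 [ 0.4817 -0.2821  0.01  ]
[[ 0.0002 -0.9567 -0.2911  0.08  ]
 [ 1.      0.0001  0.0002 -0.0003]
 [-0.0001 -0.2911  0.9567 -0.1471]
 [ 0.      0.      0.      1.    ]] [[334.8313   0.     321.2126]
 [  0.     334.8313 242.3679]
 [  0.       0.       1.    ]]
```

jog_arm(motion=[{"offset":[0,0,-40],"roll":0,"hand":60},{"offset":[-20,10,-80],"roll":-0.1,"hand":60},{"offset":[-520,324,-80],"roll":-1.57,"hand":60},{"offset":[-520,324,-80],"roll":-1.57,"hand":60},{"offset":[-520,324,-80],"roll":-1.57,"hand":60},{"offset":[-520,324,-80],"roll":-1.57,"hand":60},{"offset":[-520,324,-80],"roll":-1.57,"hand":60},{"offset":[-520,324,-80],"roll":-1.57,"hand":60},{"offset":[-520,324,-80],"roll":-1.57,"hand":60},{"offset":[-520,324,-80],"roll":-1.57,"hand":60},{"offset":[-520,324,-80],"roll":-1.57,"hand":60},{"offset":[-520,324,-80],"roll":-1.57,"hand":60},{"offset":[-520,324,-80],"roll":-1.57,"hand":60},{"offset":[-520,324,-80],"roll":-1.57,"hand":60},{"offset":[-520,324,-80],"roll":-1.57,"hand":60},{"offset":[-520,324,-80],"roll":-1.57,"hand":60},{"offset":[-520,324,-80],"roll":-1.57,"hand":60},{"offset":[-520,324,-80],"roll":-1.57,"hand":60},{"offset":[-520,324,-80],"roll":-1.57,"hand":60},{"offset":[-520,324,-80],"roll":-1.57,"hand":60}])

```text
clock: 1.82
tool_pos: [0.6003, -0.181, 0.3174]
orientation: [180.0, 0.0, -72.8]
force: [-0.9, -0.4, 0.6]
opening: 0.0602
```

Run:
```python
from h import *
i,K,C=snap('wrist','w1'); print(C, ctrl.get_obs()['orientation'])
```

```text
[[-9.55041469e-01 -2.83363808e-01 -8.71822471e-02  6.22895558e-01]
 [-2.96471175e-01  9.13601242e-01  2.78276146e-01 -2.57019285e-01]
 [ 7.96420604e-04  2.91612283e-01 -9.56536273e-01  4.64470946e-01]
 [ 0.00000000e+00  0.00000000e+00  0.00000000e+00  1.00000000e+00]] [ 1.79993325e+02 -1.89182925e-03 -7.28010300e+01]
```

View pics/w1.png

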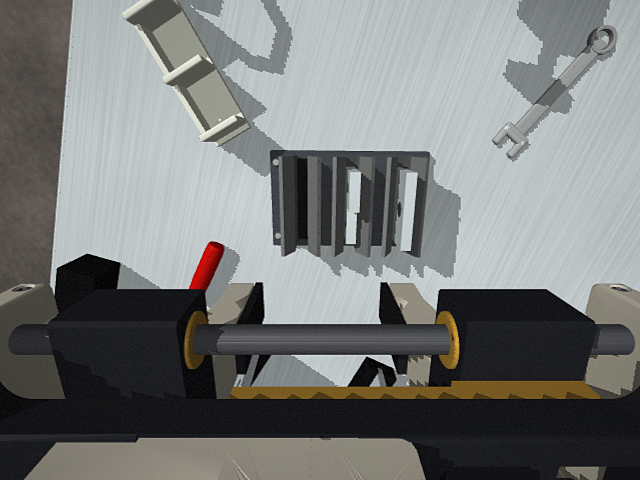

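The wrist view shows the rack at (272–430, 150–255). Its free slot is the dark gap at x≈303, and plates stand at x≈354 and x≈407. I'll crop it for accurate corners.

Run:
```python
import cv2
a=cv2.imread('pics/w1.png')[142:267,262:442]
a=cv2.convertScaleAbs(a,alpha=1.5,beta=10)
cv2.imwrite('pics/c2.png',cv2.resize(a,None,fx=4,fy=4,interpolation=cv2.INTER_CUBIC))
```

```text
(no output)
```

View pics/c2.png

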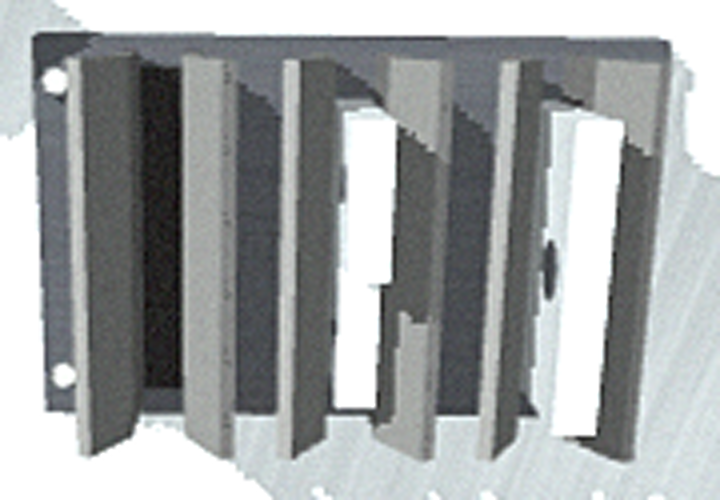

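Run:
```python
from h import *
np.set_printoptions(precision=4,suppress=True)
_,K,C=load('w1')
P=lambda u,v,z:onz(K,C,(262+u/4-.4,142+v/4-.4),z)
def rep(n,L1,R1,L2,R2,z):
    a,b,c,d=[P(*q,z) for q in(L1,R1,L2,R2)]
    f,g=(a+b)/2,(c+d)/2; print(n,'w',np.linalg.norm(a-b),np.linalg.norm(c-d),'far',f,'near',g,'mid',(f+g)/2,'len',np.linalg.norm(f-g),'xdir yaw',np.degrees(np.arctan2(*(g-f)[1::-1]))-90)
rep('free74',(80,60),(224,60),(93,457),(222,458),.074)
rep('free52',(138,60),(183,60),(134,435),(184,432),.052)
rep('mid74',(297,62),(430,62),(291,455),(426,458),.074)
rep('rear74',(518,62),(660,65),(495,455),(625,460),.074)
a,b,c=P(33,35,.012),P(670,40,.012),P(46,412,.012)
print('base',a,b,c,np.linalg.norm(a-b),np.linalg.norm(a-c),np.degrees(np.arctan2(*(a-b)[1::-1])),'ctr',(b+c)/2)
for n,(u,v),(u2,v2) in[('plA',(590,115),(580,435)),('plB',(380,108),(358,408))]:
    f,g=P(u,v,.092),P(u2,v2,.092);print(n,f,g,(f+g)/2,np.linalg.norm(f-g),np.degrees(np.arctan2(*(g-f)[1::-1]))-90)
```

```text
free74 w 0.04070660963991132 0.039802812885319845 far [ 0.6407 -0.233   0.074 ] near [ 0.606  -0.1193  0.074 ] mid [ 0.6233 -0.1761  0.074 ] len 0.11895362319152511 xdir yaw 16.985941364524123
free52 w 0.013437666198380537 0.016258528355507035 far [ 0.6393 -0.2324  0.052 ] near [ 0.6068 -0.1195  0.052 ] mid [ 0.6231 -0.176   0.052 ] len 0.11744469800460158 xdir yaw 16.03494761442701
mid74 w 0.037622137769758285 0.04169697036676389 far [ 0.5834 -0.2502  0.074 ] near [ 0.5468 -0.1379  0.074 ] mid [ 0.5651 -0.1941  0.074 ] len 0.11810443886462574 xdir yaw 18.060810530088304
rear74 w 0.040262547222515176 0.04028407145533478 far [ 0.5223 -0.2688  0.074 ] near [ 0.4873 -0.1561  0.074 ] mid [ 0.5048 -0.2124  0.074 ] len 0.11802248562757772 xdir yaw 17.275736344655257
base [ 0.6828 -0.2253  0.012 ] [ 0.4839 -0.2854  0.012 ] [ 0.6457 -0.1021  0.012 ] 0.20776814604893384 0.1286915038409003 16.810507414016552 ctr [ 0.5648 -0.1937  0.012 ]
plA [ 0.5217 -0.2556  0.092 ] [ 0.4905 -0.169   0.092 ] [ 0.5061 -0.2123  0.092 ] 0.0920589253869247 19.805220088107987
plB [ 0.577  -0.2404  0.092 ] [ 0.5553 -0.1575  0.092 ] [ 0.5661 -0.1989  0.092 ] 0.08563121934969657 14.72401983401727
```

Free slot: (0.6235, -0.176), x axis at yaw 17.0°. Widths and pitch agree with the given dimensions. Next, look at the plate.

jog_arm(motion=[{"offset":[-345,54,0],"roll":0.44,"hand":60},{"offset":[-345,54,0],"roll":0.44,"hand":60},{"offset":[-345,54,0],"roll":0.44,"hand":60},{"offset":[-345,54,0],"roll":0.44,"hand":60},{"offset":[-345,54,0],"roll":0.44,"hand":60},{"offset":[-345,54,0],"roll":0.44,"hand":60},{"offset":[-345,54,0],"roll":0.44,"hand":60},{"offset":[-345,54,0],"roll":0.44,"hand":60},{"offset":[-345,54,0],"roll":0.44,"hand":60},{"offset":[-345,54,0],"roll":0.44,"hand":60},{"offset":[-345,54,0],"roll":0.44,"hand":60},{"offset":[-345,54,0],"roll":0.44,"hand":60}])

```text
clock: 2.87
tool_pos: [0.447, 0.1321, 0.3179]
orientation: [-180.0, 0.0, -98.0]
force: [0.7, -0.4, -1.0]
opening: 0.0601
```

Run:
```python
from h import *
i,K,C=snap('wrist','w2'); o=ctrl.get_obs();print(o['tool_pos'],o['orientation'])
print([proj(K,C,p) for p in [(.442,.103,.148),(.442,.103,.07)]])
a=cv2.convertScaleAbs(i[:300,160:480,::-1],alpha=1.0)
cv2.imwrite('pics/c3.png',cv2.resize(a,(640*800//640,750))[:600])
a=i[100:300,190:430,::-1]; cv2.imwrite('pics/c3.png',cv2.resize(a,None,fx=3,fy=3,interpolation=cv2.INTER_CUBIC))
```

```text
[0.44714695 0.13182656 0.31774558] [-1.79983472e+02  1.07714136e-02 -9.80408219e+01]
[array([321.30459985, 195.59501077]), array([321.3066309 , 185.06646302])]
```

View pics/c3.png

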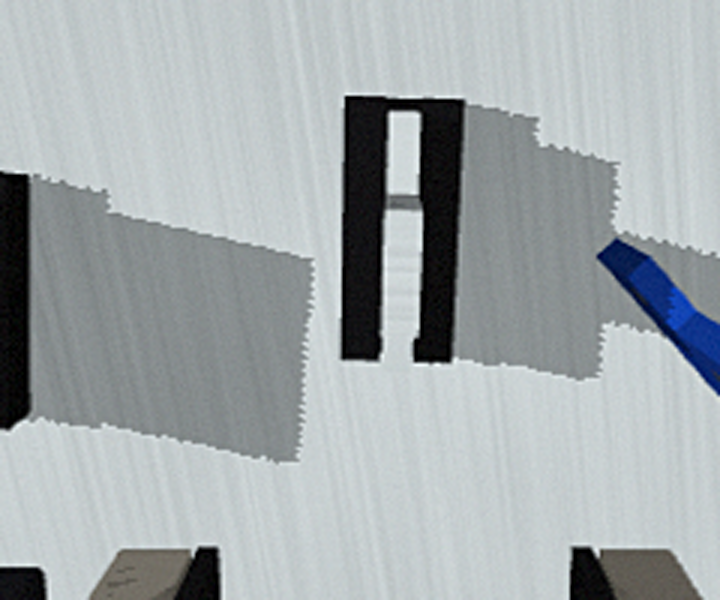

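Run:
```python
from h import *
np.set_printoptions(precision=4,suppress=True)
im,K,C=load('w2'); g=cv2.cvtColor(im,cv2.COLOR_RGB2GRAY).astype(float)
for r in range(128,232,3):
    row=g[r,300:350]; d=np.where(row<70)[0]
    # edges of bright run between dark bands (sub-pixel at level 120)
    mid=331-300 if r>0 else 0
    l=mid
    while l>0 and row[l]>110: l-=1
    rr=mid
    while rr<49 and row[rr]>110: rr+=1
    sub=lambda i,j:300+i+(110-row[i])/(row[j]-row[i]+1e-9)*(j-i)
    print(r,round(sub(l,l+1),2) if l else None,round(sub(rr,rr-1),2) if rr<49 else None,d.min()+300 if len(d) else None,d.max()+300 if len(d) else None,g[r,318:334:3].astype(int))
```

```text
128 None None None None [201 196 192 198 197 204]
131 None None None None [212 206 200 212 210 208]
134 308.0 349.4 305 344 [16  7  9 20 13 13]
137 341.3 328.14 305 344 [  6 185 185 186  43  19]
140 343.22 329.69 305 343 [ 16 214 213 214  84  11]
143 341.0 329.59 305 343 [ 15 216 212 215  78  15]
146 338.86 325.76 305 343 [ 25 213 214 215  21   9]
149 340.17 326.22 305 343 [ 54 216 215 215  23   8]
152 384.0 357.5 305 343 [ 51 214 213 213   0  14]
155 342.0 340.0 305 343 [ 45 217 213 215   0  11]
158 282.5 338.46 305 343 [ 77 215 214 216   0   9]
161 339.0 348.33 305 343 [ 81 214 214 217   0  14]
164 299.0 337.86 305 342 [ 64 188 187 223   0  12]
167 316.86 328.39 305 342 [ 65  92 108 110  49   8]
170 320.56 330.37 305 342 [139 199 199 171 166  10]
173 326.9 330.52 304 342 [188 210 209 210 205  15]
176 326.47 330.52 304 342 [189 208 206 209 203   9]
179 341.0 330.46 304 342 [192 213 209 210 205  13]
182 346.71 330.46 304 342 [231 206 209 206 204  13]
185 342.0 330.21 304 341 [231 206 206 204 139  11]
188 344.75 330.25 304 341 [232 212 209 213 147  15]
191 340.17 329.72 304 341 [235 215 215 217  86  12]
194 344.75 329.74 304 341 [232 213 212 213  87  11]
197 383.5 324.82 304 341 [221 203 202 203  22  14]
200 340.17 326.6 304 340 [229 214 212 213  25  15]
203 337.87 325.76 304 340 [222 206 202 204  21  13]
206 338.86 -109999999669.0 304 340 [220 205 201 204   0  12]
209 101000000331.0 342.22 304 340 [222 208 209 211   0  12]
212 348.17 348.17 304 340 [222 205 206 209   1  17]
215 317.86 423.0 304 340 [223 209 204 140  17  11]
218 312.0 339.64 304 340 [210 204 205 141   4  10]
221 None None None None [205 204 202 219 236 152]
224 None None None None [209 207 205 210 212 201]
227 None None None None [209 203 203 212 209 200]
230 None None None None [210 204 205 212 205 204]
```

Run:
```python
from h import *
np.set_printoptions(precision=4,suppress=True)
im,K,C=load('w2'); g=cv2.cvtColor(im,cv2.COLOR_RGB2GRAY).astype(float)
def edges(r,m=323):
    row=g[r]; l=m
    while row[l]>110: l-=1
    q=m
    while row[q]>110: q+=1
    return l+(110-row[l])/(row[l+1]-row[l]), q-(110-row[q])/(row[q-1]-row[q])
for r in range(138,220,4): print(r,np.round(edges(r),2),end='; ')
print()
def axis(rows,z):
    e=np.array([edges(r) for r in rows]); m=e.mean(1); p=np.polyfit(rows,m,1)
    a,b=[onz(K,C,(np.polyval(p,r),r),z) for r in(rows[0],rows[-1])]
    print('z',z,'width',np.linalg.norm(onz(K,C,(e[:,0].mean(),rows[0]),z)-onz(K,C,(e[:,1].mean(),rows[0]),z)),a,b,'xdir yaw',np.degrees(np.arctan2(*(b-a)[1::-1]))-90)
axis(list(range(140,163)),.073)
axis(list(range(172,206)),.148)
print('tongue far edge',onz(K,C,(324,169),.148),'foot far edge',onz(K,C,(324,136.5),.073))
print('block far/near',onz(K,C,(324,132.5),.028),onz(K,C,(323,219.8),.028))
f=onz(K,C,(305,132.5),.028);n=onz(K,C,(303.8,219),.028);f2=onz(K,C,(344.5,132.8),.028);n2=onz(K,C,(340.7,219.5),.028)
print('blk ctr',(f+n+f2+n2)/4,np.degrees(np.arctan2(*(n-f)[1::-1]))-90,np.degrees(np.arctan2(*(n2-f2)[1::-1]))-90)
```

```text
138 [318.77 329.83]; 142 [318.85 329.8 ]; 146 [318.77 329.53]; 150 [318.5  329.53]; 154 [318.53 329.47]; 158 [318.28 329.22]; 162 [318.26 329.26]; 166 [322.67 326.  ]; 170 [317.73 330.37]; 174 [317.25 330.54]; 178 [317.31 330.47]; 182 [316.95 330.46]; 186 [316.94 330.26]; 190 [316.94 330.19]; 194 [316.84 329.81]; 198 [316.86 329.51]; 202 [316.61 329.52]; 206 [316.63 329.46]; 210 [316.26 329.23]; 214 [316.85 327.2 ]; 218 [315.94 327.22]; 
z 0.073 width 0.012271168075059822 [0.4317 0.0534 0.073 ] [0.4356 0.0771 0.073 ] xdir yaw -9.458174112072939
z 0.148 width 0.012147816786098378 [0.4364 0.0816 0.148 ] [0.4416 0.1122 0.148 ] xdir yaw -9.654148155321266
tongue far edge [0.4361 0.0788 0.148 ] foot far edge [0.4315 0.0497 0.073 ]
block far/near [0.4304 0.0446 0.028 ] [0.4469 0.1543 0.028 ]
blk ctr [0.4387 0.0992 0.028 ] -9.627251825482915 -9.46022610823644
```

jog_arm(motion=[{"offset":[33.5,3,0],"roll":0.026,"hand":40},{"offset":[33.5,3,40],"roll":0.026,"hand":40},{"offset":[33.5,3,80],"roll":0.026,"hand":40},{"offset":[33.5,3,118],"roll":0.026,"hand":40},{"offset":[33.5,3,118],"roll":0.026,"hand":40},{"offset":[33.5,3,118],"roll":0.026,"hand":40},{"offset":[33.5,3,118],"roll":0.026,"hand":40}])

```text
clock: 3.5
tool_pos: [0.4409, 0.1, 0.2016]
orientation: [-179.9, 0.0, -99.5]
force: [0.2, -0.1, 0.1]
opening: 0.0401
```

jog_arm(motion=[{"offset":[1,1,30],"roll":0,"hand":40},{"offset":[1,1,60],"roll":0,"hand":40},{"offset":[1,1,79],"roll":0,"hand":40},{"offset":[1,1,79],"roll":0,"hand":40},{"offset":[1,1,79],"roll":0,"hand":8},{"offset":[1,1,79],"roll":0,"hand":8},{"offset":[1,1,79],"roll":0,"hand":8},{"offset":[1,1,79],"roll":0,"hand":8},{"offset":[1,1,79],"roll":0,"hand":8},{"offset":[1,1,79],"roll":0,"hand":8},{"offset":[1,1,79],"roll":0,"hand":8}])

```text
clock: 4.42
tool_pos: [0.439, 0.0998, 0.1217]
orientation: [-179.9, 0.1, -99.4]
force: [-0.5, -0.7, 7.6]
opening: 0.0116
```

jog_arm(motion=[{"offset":[0,0,-5],"roll":0,"hand":4},{"offset":[0,0,-15],"roll":0,"hand":4},{"offset":[0,0,-30],"roll":0,"hand":4},{"offset":[0,0,-55],"roll":0,"hand":4},{"offset":[0,0,-90],"roll":0,"hand":4},{"offset":[0,0,-125],"roll":0,"hand":4},{"offset":[0,0,-160],"roll":0,"hand":4},{"offset":[0,0,-190],"roll":0,"hand":4},{"offset":[0,0,-195],"roll":0,"hand":4},{"offset":[0,0,-195],"roll":0,"hand":4},{"offset":[0,0,-195],"roll":0,"hand":4},{"offset":[0,0,-195],"roll":0,"hand":4}])

```text
clock: 5.42
tool_pos: [0.4371, 0.0989, 0.3136]
orientation: [179.8, -0.1, -99.5]
force: [-0.2, -0.8, -3.3]
opening: 0.012
```

Run:
```python
from h import *
np.set_printoptions(precision=4,suppress=True)
o=ctrl.get_obs();print(o['tool_pos'],o['orientation'],o['force'],o['moment'])
a=snap('scene','s3')[0];b=snap('side','sd3')[0];w=snap('wrist','w3')[0]
f=lambda i:cv2.resize(i[:,:,::-1],(400,300),interpolation=cv2.INTER_AREA)
z=np.hstack([cv2.resize(a[60:300,240:480,::-1],(400,300)),cv2.resize(b[60:300,240:480,::-1],(400,300))])
cv2.imwrite('pics/m3.png',np.vstack([z,np.hstack([f(w),f(b)])]))
```

```text
[0.4371 0.0989 0.3136] [179.8333  -0.1038 -99.4647] [-0.1507 -0.7973 -3.3402] [ 0.0552  0.0689 -0.0274]
```

View pics/m3.png

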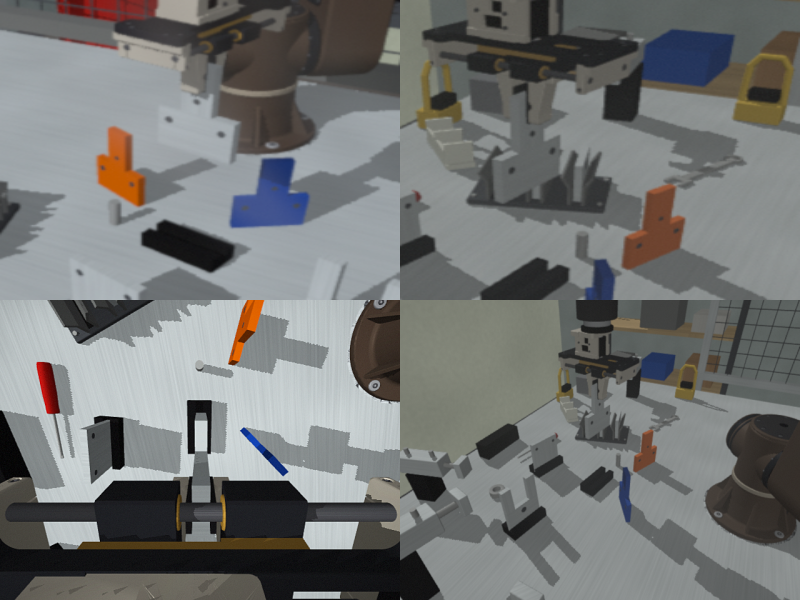

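The target is held. Opening reads 12.0 mm, weight about 3.3 N, and the block is empty at (190,245) of the upper-left panel. Next, carry it to above the slot.

jog_arm(motion=[{"offset":[10,-9.5,0],"roll":-0.02,"hand":4},{"offset":[30,-28.6,0],"roll":-0.06,"hand":4},{"offset":[50,-47.7,0],"roll":-0.1,"hand":4},{"offset":[70,-66.8,0],"roll":-0.14,"hand":4},{"offset":[90,-86,0],"roll":-0.18,"hand":4},{"offset":[110,-105,0],"roll":-0.22,"hand":4},{"offset":[130,-124,0],"roll":-0.26,"hand":4},{"offset":[150,-143,0],"roll":-0.3,"hand":4},{"offset":[170,-162,0],"roll":-0.34,"hand":4},{"offset":[190,-181,0],"roll":-0.38,"hand":4},{"offset":[210,-200,0],"roll":-0.42,"hand":4},{"offset":[230,-219,0],"roll":-0.4625,"hand":4},{"offset":[240,-229,0],"roll":-0.4625,"hand":4},{"offset":[240,-229,0],"roll":-0.4625,"hand":4},{"offset":[240,-229,0],"roll":-0.4625,"hand":4},{"offset":[240,-229,0],"roll":-0.4625,"hand":4},{"offset":[240,-229,0],"roll":-0.4625,"hand":4}])

```text
clock: 6.98
tool_pos: [0.6243, -0.1744, 0.3153]
orientation: [180.0, 0.0, -72.9]
force: [-0.2, 0.6, -2.3]
opening: 0.0118
```

Run:
```python
from h import *
np.set_printoptions(precision=4,suppress=True)
for _ in range(3):
    w,K,C=snap('wrist','w4');o=ctrl.get_obs();print(o['tool_pos'],o['orientation'],o['force'])
a=snap('scene','s4')[0];b=snap('side','sd4')[0]
cv2.imwrite('pics/m4.png',np.vstack([np.hstack([cv2.resize(a[100:300,110:310,::-1],(400,350)),cv2.resize(b[60:260,220:420,::-1],(400,350))]),cv2.resize(w[120:320,100:540,::-1],(800,250))]))
```

```text
[ 0.6244 -0.1743  0.3157] [-179.9984    0.0057  -72.9058] [-0.0914  0.3538 -3.3214]
[ 0.6244 -0.1743  0.3159] [-179.9762   -0.0034  -72.9037] [ 0.1733 -0.3271 -2.9801]
[ 0.6245 -0.1743  0.316 ] [-179.9666   -0.0083  -72.9025] [-0.1936 -0.8848 -3.0124]
```

View pics/m4.png

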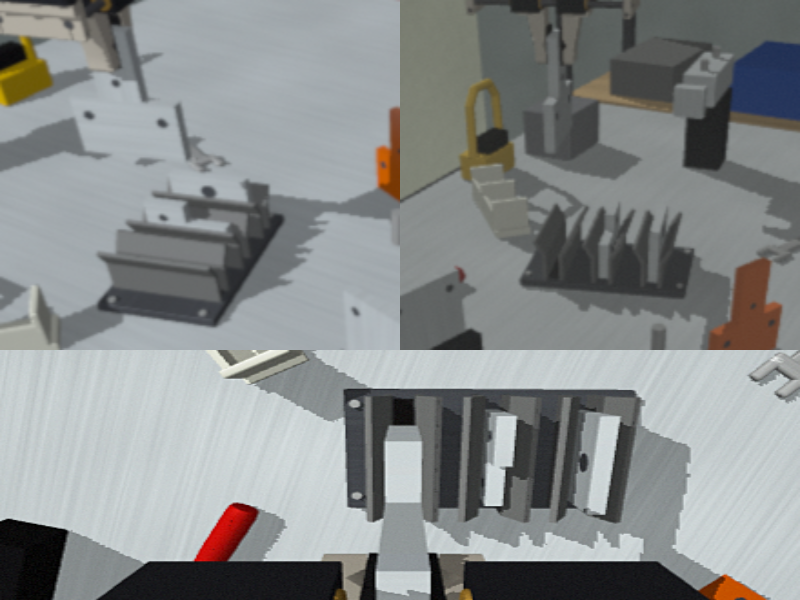

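jog_arm(motion=[{"offset":[0.5,1,15],"roll":0,"hand":4},{"offset":[0.5,1,40],"roll":0,"hand":4},{"offset":[0.5,1,70],"roll":0,"hand":4},{"offset":[0.5,1,95],"roll":0,"hand":4},{"offset":[0.5,1,110],"roll":0,"hand":4},{"offset":[0.5,1,120],"roll":0,"hand":4},{"offset":[0.5,1,130],"roll":0,"hand":4},{"offset":[0.5,1,138],"roll":0,"hand":4},{"offset":[0.5,1,142],"roll":0,"hand":4},{"offset":[0.5,1,142],"roll":0,"hand":4},{"offset":[0.5,1,142],"roll":0,"hand":4}])

```text
clock: 8.15
tool_pos: [0.6242, -0.1759, 0.1742]
orientation: [-180.0, -0.0, -72.9]
force: [-0.6, 0.4, -3.9]
opening: 0.0119
```

jog_arm(motion=[{"offset":[0,0.5,4],"roll":0,"hand":4},{"offset":[0,0.5,8],"roll":0,"hand":4},{"offset":[0,0.5,12],"roll":0,"hand":4},{"offset":[0,0.5,16],"roll":0,"hand":4},{"offset":[0,0.5,20],"roll":0,"hand":4},{"offset":[0,0.5,20],"roll":0,"hand":4}])

```text
clock: 8.65
tool_pos: [0.6233, -0.1758, 0.1525]
orientation: [180.0, 0.0, -73.0]
force: [0.9, 0.0, -4.7]
opening: 0.0117
```

Bottom edge is at about 39 mm, inside the straight part with no contact force. Lower on, about 27 mm to seat.

jog_arm(motion=[{"offset":[0,0,5],"roll":0,"hand":4},{"offset":[0,0,10],"roll":0,"hand":4},{"offset":[0,0,15],"roll":0,"hand":4},{"offset":[0,0,19],"roll":0,"hand":4},{"offset":[0,0,22],"roll":0,"hand":4},{"offset":[0,0,24],"roll":0,"hand":4},{"offset":[0,0,25],"roll":0,"hand":4},{"offset":[0,0,25],"roll":0,"hand":4},{"offset":[0,0,25],"roll":0,"hand":4}])

```text
clock: 9.4
tool_pos: [0.6233, -0.1759, 0.1286]
orientation: [180.0, 0.0, -73.0]
force: [-0.2, -0.4, -3.5]
opening: 0.0118
```

jog_arm(motion=[{"offset":[0,0,1],"roll":0,"hand":4},{"offset":[0,0,2],"roll":0,"hand":4},{"offset":[0,0,3],"roll":0,"hand":4},{"offset":[0,0,3],"roll":0,"hand":4},{"offset":[0,0,3],"roll":0,"hand":4}])

```text
clock: 9.82
tool_pos: [0.6234, -0.176, 0.1259]
orientation: [-180.0, -0.0, -72.9]
force: [-0.7, -1.5, 0.1]
opening: 0.012
```

jog_arm(motion=[{"offset":[0,0,0.5],"roll":0,"hand":4},{"offset":[0,0,1],"roll":0,"hand":4},{"offset":[0,0,1],"roll":0,"hand":4},{"offset":[0,0,1],"roll":0,"hand":4}])

```text
clock: 10.15
tool_pos: [0.6236, -0.1761, 0.1258]
orientation: [-180.0, -0.0, -72.9]
force: [-1.9, 0.4, 6.0]
opening: 0.0118
```

Run:
```python
from h import *
w,K,C=snap('wrist','w5');o=ctrl.get_obs();print(o['tool_pos'],o['force'])
a=snap('scene','s5')[0];b=snap('side','sd5')[0]
cv2.imwrite('pics/m5.png',np.hstack([cv2.resize(a[140:300,130:290,::-1],(400,400)),cv2.resize(b[110:250,250:390,::-1],(400,400))]))
```

```text
[ 0.62354938 -0.17613389  0.12580614] [-3.03616949  0.38425203  6.31572569]
```

View pics/m5.png

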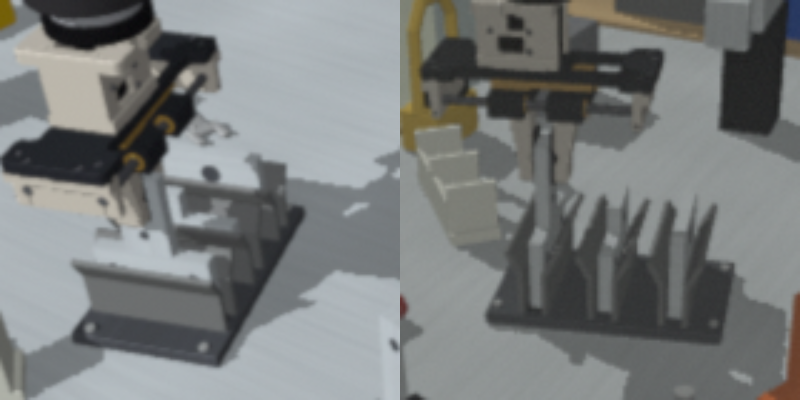

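The plate is seated: it is on the slot floor in both views, the z force rose to 6 N, and the height matches the expected 0.1257. Release it and rise straight up.

jog_arm(motion=[{"offset":[0,0,0],"roll":0,"hand":16},{"offset":[0,0,0],"roll":0,"hand":24},{"offset":[0,0,0],"roll":0,"hand":40},{"offset":[0,0,0],"roll":0,"hand":40},{"offset":[0,0,0],"roll":0,"hand":40},{"offset":[0,0,-10],"roll":0,"hand":40},{"offset":[0,0,-30],"roll":0,"hand":40},{"offset":[0,0,-60],"roll":0,"hand":40},{"offset":[0,0,-95],"roll":0,"hand":40},{"offset":[0,0,-130],"roll":0,"hand":40},{"offset":[0,0,-165],"roll":0,"hand":40},{"offset":[0,0,-190],"roll":0,"hand":40},{"offset":[0,0,-190],"roll":0,"hand":40},{"offset":[0,0,-190],"roll":0,"hand":40},{"offset":[0,0,-190],"roll":0,"hand":40}])

```text
clock: 11.55
tool_pos: [0.623, -0.1758, 0.3146]
orientation: [-180.0, 0.0, -73.0]
force: [-0.5, -0.6, -0.5]
opening: 0.0403
```

Run:
```python
from h import *
w,K,C=snap('wrist','w6')
a=snap('scene','s6')[0];b=snap('side','sd6')[0]
t=R.from_euler('z',17,degrees=True).as_matrix()
for s in(-1,1): print('expect tongue top end px',proj(K,C,np.array([.6235,-.176,.152])+t@[0,.02*s,0]),'foot',proj(K,C,np.array([.6235,-.176,.077])+t@[0,.05*s,0]))
cv2.imwrite('pics/m6.png',np.vstack([np.hstack([cv2.resize(a[140:300,130:290,::-1],(400,300)),cv2.resize(b[110:250,250:390,::-1],(400,300))]),cv2.resize(w[130:280,220:420,::-1],(400,300))[:, :].repeat(1,1) if 0 else np.hstack([cv2.resize(w[130:280,220:420,::-1],(400,300)),cv2.resize(w[:,:,::-1],(400,300))])]))
```

```text
expect tongue top end px [319.6888962  206.10086963] foot [319.96300278 167.17048045]
expect tongue top end px [319.70656658 246.80700438] foot [319.97868563 251.54171995]
```

View pics/m6.png

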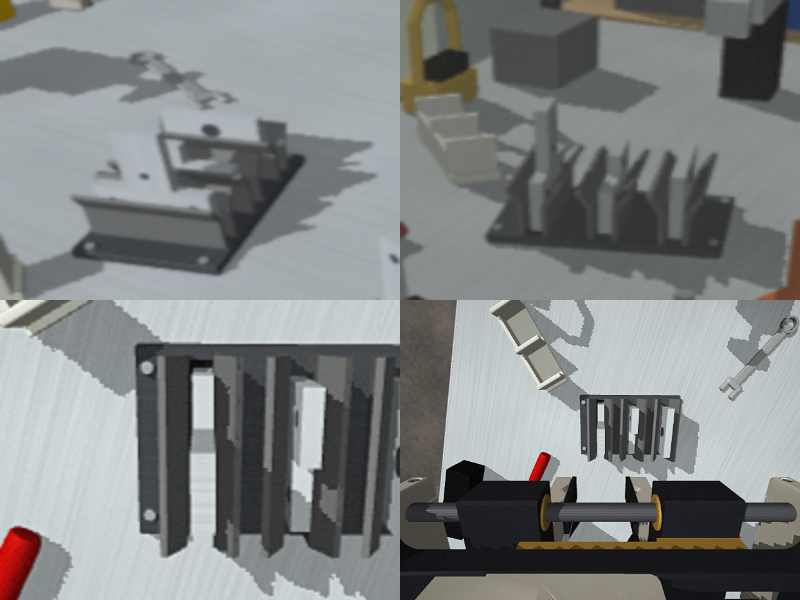

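The plate stands upright in the free slot. In the wrist view its foot's far edge is at row ~166 (expected 167) and its tongue edge at ~206 (expected 206). Both rack plates still stand in their slots.

```bash
python3 -c "
from h import *
order.close_job(); print(ctrl.get_obs()['clock'])"
```

```text
the job is handed in; nothing more can be done
the job is handed in; nothing more can be done
```

The aluminium tongue plate is out of its black block and stands tongue up in the free slot, the one nearest the scene camera. I handed the job in at about 11.7 s on the robot's clock, against the 38 s limit.

- **Seating:** I lowered the plate to the bottom while still gripping it. The TCP was then at 0.1258 m, against about 0.1257 m expected. The vertical force went from -3.5 N to +6 N, which shows contact with the slot floor.
- **Final views:** After release, the wrist, scene and side pictures show the plate upright. Its edges in the wrist view are within about 2 pixels (roughly 2 mm) of the centred position I predicted.
- **Rack plates and arm:** By eye, both rack plates still stand in their slots; I did not re-measure them. The arm was left about 19 cm above the seating height, with no contact force.
- **Disagreements:** Arm readings differed from commanded positions by 1–2 mm, which I corrected on the way. No check failed, and the hand-in reports no verdict.

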